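Hold a welded flask down on the leak-test jig

TASK

Lift the loose cover plate off the two pins of the blue leak-test jig, lay it flat on the green mat and let go of it. Then take the round steel flask out of its pipe rest, set it upright in the sprung brass ring of the jig and press it straight down, against the springs, until its foot sits firmly on the rubber seal under the ring; finish while still holding it pressed down there. Drop neither of them, and leave the other things on the bench where they are.

Things in the scene. Friction and masses are not known exactly. Their poses are not given: they have to be found in the camera images.
- jig_top (a point): Centre of the round opening (90 mm across) in the 150 x 150 mm top plate of the blue leak-test jig, at the plate's upper face, 83 mm above the bench. The jig is bolted down. x and y along the plate's edges, z up. Two upright locating pins (8 mm thick, 14 mm tall) stand on the plate at y = +62 and -62 mm. A pressure gauge and a small valve, below 97 mm, sit on the base plate's tail at x = +85 to +140 mm.
- cover_handle (a point): Grip point of the loose cover plate: centre of its red bar handle (10 mm thick along x, 90 mm long along y, 12 mm tall). The aluminium plate (112 mm along x, 150 mm along y, 4 mm thick, about 0.3 kg) has its underside 34 mm below this point and two 12 mm holes at y = +62 and -62 mm, which fit loosely over the pins. At the start it lies on the jig's top plate over the opening; it lifts straight up. z points up out of the plate.
- mat: Green rubber mat, 200 x 200 mm and 4 mm thick, stuck flat on the bench; origin at the centre of its underside. It may be left or right of the jig, with the rest on the other side.
- flask_neck (a point): Grip point of the round flask: on the axis of its neck, half-way up the free part of it. Steel ball 76 mm across with an upright round neck 26 mm across above it and a flat foot boss 26 mm across below; 135 mm tall in all, about 0.4 kg (varies). The point lies 108 mm above the underside of the foot, 66 mm above the ball's centre, 28 mm above the ball's top and 27 mm below the neck's top; z along the neck. At the start it sits upright in its rest.
- rest: Rest for the flask: a copper-coloured pipe off-cut, 68 mm outside, 56 mm inside, its rim 30 mm above the bench, on a dark round foot plate 100 mm across, bolted down. Origin at the centre of the underside.
- ring_seat (a point): Centre of the upper face of the sprung brass centring ring under the jig's opening (inside 56 mm, outside 88 mm); it moves with the ring. At rest it lies 10 mm below the top plate's upper face (73 mm above the bench). The flask's ball sits in the ring with its grip point 92 mm above this point and the underside of its foot 16 mm below it.
- ring (a joint): How far the ring is pressed down, in m: 0 at rest (pushed up by springs), at most 0.020. It takes about 5 N to start it and 0.45 N more for each mm, so about 12 N at 15 mm, the flask's own weight included. The flask's foot reaches the rubber seal at about 0.014.
- seal_top (a point): Centre of the upper face of the black rubber seal (24 mm across) on the nozzle in the middle of the jig, below the ring, 43 mm above the bench. The rubber gives up to 3 mm under pressure, about 3 N for each mm.
- brass_angle: Small brass angle bracket, 40 x 40 mm, 34 mm tall. Bystander: leave it alone. Origin at the centre of its underside.
- nut: Big steel hexagon nut, 40 mm across, 19 mm tall. Bystander: leave it alone. Origin at the centre of its underside.
- tube_offcut: Dark steel tube off-cut standing upright, 38 mm across, 55 mm tall. Bystander: leave it alone. Origin at the centre of its underside.
- magnet_square: Red triangular welding magnet lying flat, sides 100 mm, 16 mm thick. Bystander: leave it alone. Origin at the centre of its underside.
- wire_brush: Small wooden wire brush, 150 x 24 mm, 24 mm tall, lying along its x. Bystander: leave it alone. Origin at the centre of its underside.
Mind the look-alikes: they are no part of the job. Of the things like the part that bears cover_handle, leave any that is turquoise; of the rest the larger one is meant. What is shaped like the part that bears flask_neck but turquoise is not meant.

How it is judged:
By the outcome, as a careful person would: the job done as asked, in the order asked, and still so for the second after the job is handed in, while the arm keeps its last pose, push and grip.
It also fails if it takes over 64 s, if anything falls off the work surface, if the arm or the gripper's body presses on something with over 40 N, if the wrist force passes 120 N, or if a joint passes its speed limit or range.

ROBOT

A 6-joint arm with a two-finger parallel gripper is mounted at the origin on the work surface. World frame = base frame: x ahead of the robot, y to its left, z up, the work surface at z = 0. Lengths are in mm, angles in rad, forces in N, time in s.
With the tool pointing down it reaches from about 350 to 775 mm from the base axis. Payload 7.3 kg.
Tool frame: the origin (TCP) lies between the finger pads; the fingertips stand 14 mm ahead of it and the grasp point (between the pads) lies 5 mm behind it; z points along the fingers, y is the line along which they close (so a half turn about z gives the same grasp; the last joint's range is limited). The gripper opens to 92 mm and grips with 3 to 60 N. Pads are 19 mm wide; open, the fingers measure 130 mm over their backs; the gripper's body (75 mm by 190 mm) begins 47 mm behind the grasp point.
Start: joints at [1.126, 0.342, 1.524, -0, 1.275, -0.146], TCP at [154.531, 501.761, 240.741] pointing down, gripper open.
Joint ranges: [-2.53, 2.53], [-0.77, 2.02], [0.04, 2.7], [-1, 4.14], [0.28, 2.66], [-3.11, 3.11]. Speed limits (rad/s): [2.57, 2.57, 3.14, 3.14, 3.14, 3.14].

INTERFACE

Orientations are given as [roll, pitch, yaw] about the fixed x, y, z axes, in that order (R = Rz(yaw) Ry(pitch) Rx(roll)).
In Python, from plant import get_obs, cams, close_job gives the robot as it stands. The module is installed in compiled form; this text tells all that it offers.
- The arm moves only by the shell command python3 -m creep 'ROWS'. ROWS is JSON, a list of rows, each an object of numbers: "hand": the opening, from 0 (shut) to 1 (fully open); "tx", "ty", "tz": the shift along the tool's x, y, z in m; "spin": the turn about the tool's z in degrees. In form: [{"hand": .., "tx": .., "ty": .., "tz": .., "spin": ..}, ...]. A call has 1 to 5 rows; each row shifts and turns the commanded pose from where the row before left it, along the tool's axes as they then stand; what a row does not reach is not made up. A row lasts 1/8 s, in which the tool goes at most 62.5 mm and 10.7 degrees, less where a joint would pass 70% of its speed; a pose out of reach is approached as far as the arm can. A call is refused whole if a number of a shift passes 0.0625 or a number of a turn 10.7, either way. A call with a gripper value outside its range is refused whole. The fingers move at their own pace and stop on an object; the grip force is fixed at half the most. Time passes only in rows, so rows that do not move let the fingers close. It gives the time, the measured TCP pose, the force, the opening and the grip force at its end, in the units of the state.
- get_obs(): the state, without advancing time (a new reading comes with each control period).
- cams.capture(name): name is "scene" or "top" or "wrist"; returns a dict with "color" (480x640x3 uint8, red, green, blue), "K" (3x3 intrinsics, pixels), "R" (3x3) and "t" (3): a world point X has camera coordinates R X + t. Camera axes: x right, y down, z forward; pixel columns grow to the right and rows downward; lengths in mm; the calibration is good to about 2 mm. A picture is of the moment at which its call begins. There is no depth.
- close_job(): hands the job in; it is judged then, once.
The state is a dict: "time": time; "joint_positions": joint angles; "dq": joint speeds; "tau": joint torques, N m; "tool_pos": TCP position; "tcp_rot": TCP orientation; "contact_force": force on the tool from outside, world axes, zero at the start; "moment": the same for the moment, N m; "grip_width": finger opening in mm; "finger_force": force on a finger pad.
Only numpy, scipy, OpenCV 4.12 (cv2) and the standard library are available. Lean on these libraries where they do the work, as an engineer would, in place of code of your own. Each camera call takes 0.05 s, during which the arm holds its last target. There are 200 camera calls.

## Working session

There is one attempt and no reset: what is moved stays moved. The work goes in short steps, Python scripts to look and compute and a shell command to move; the robot and the scene stay as the last step left them, time stands still between calls to the robot, and variables do not carry over. Pictures are saved under pics/ and viewed, at most 10 in all, crops included, and the job is handed in when it is done.

```bash
mkdir -p pics
cat > h.py <<'E'
import numpy as np, cv2
from plant import get_obs, cams, close_job
def snap(n,f):
    c=cams.capture(n); cv2.imwrite(f'pics/{f}.png',c['color'][:,:,::-1]); np.savez(f'pics/{f}.npz',**{k:np.array(c[k]) for k in('color','K','R','t')}); return c
def ray(c,u,v,z):
    d=c['R'].T@np.linalg.inv(c['K'])@[u,v,1.]; o=-c['R'].T@c['t']
    return (o+d*(z-o[2])/d[2]).round(1)
def proj(c,X):
    p=c['K']@(c['R']@np.array(X,float)+c['t']); return (p[:2]/p[2]).round(1)
E
python3 -c "
from h import *
c=snap('top','top0');print(-c['R'].T@c['t'],c['K']); c=snap('scene','scene0');print(-c['R'].T@c['t']);o=get_obs();print(o['tool_pos'],o['tcp_rot'],o['grip_width'],o['time'])"
```

```text
[ 381.26659858  -53.10393478 1165.63381139] [[553.83085575   0.         306.33212538]
 [  0.         553.83085575 238.84260654]
 [  0.           0.           1.        ]]
[ 919.19999816  642.35274526 1191.49841636]
[154.35707268 501.43843224 240.12267481] [-3.14023623e+00 -1.83837769e-04  2.84286871e+00] 91.59501197371628 0.1
```

View pics/top0.png

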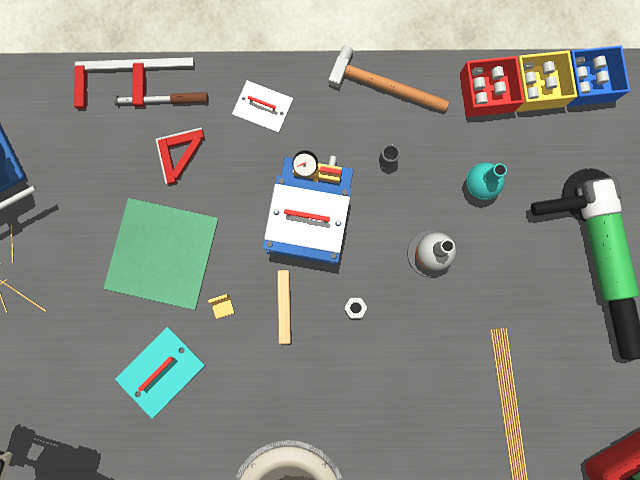

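View pics/scene0.png

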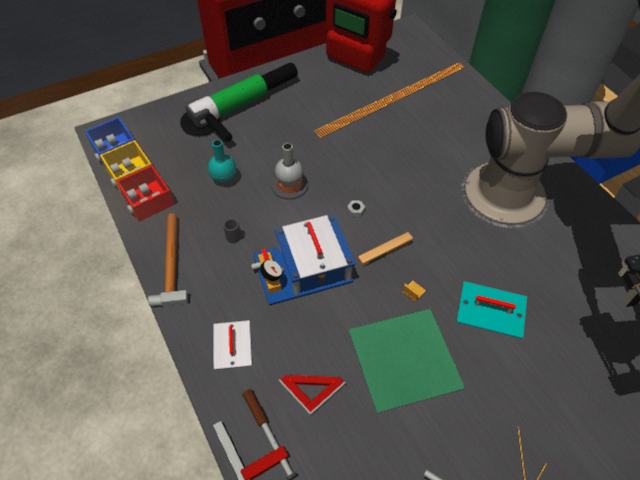

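The top view shows these candidates:
- **Covers:** the white plate on the jig at (307,215), a small white one at (263,105) and a turquoise one at (160,372).
- **Flasks:** a steel one at (435,252) and a turquoise one at (486,180).

I choose the large white plate on the jig and the steel flask. I'll check both in one crop.

```bash
python3 -c "
import cv2
a=cv2.imread('pics/top0.png')[140:290,255:470]
cv2.imwrite('pics/crop0.png',cv2.resize(a,None,fx=3.7,fy=3.7,interpolation=cv2.INTER_CUBIC))"
```

```text
(no output)
```

View pics/crop0.png

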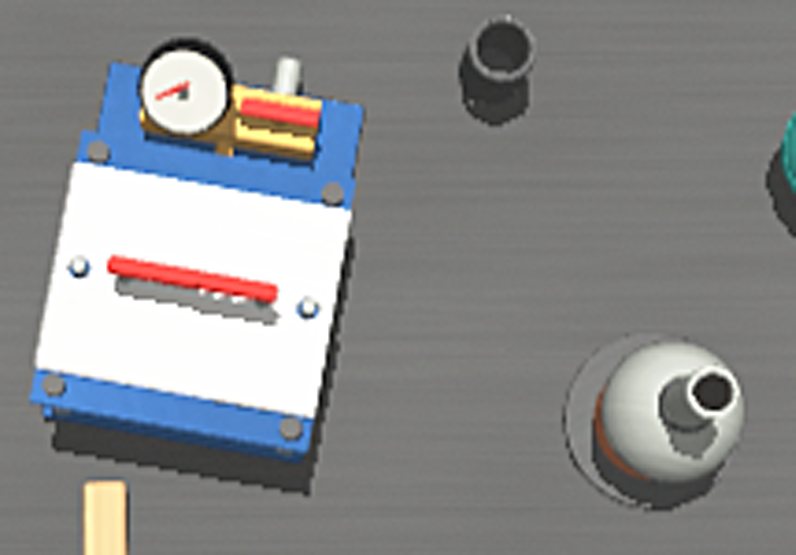

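The crop confirms the choice: white plate on the jig with pins at (79,266) and (308,308) in crop pixels, red handle centre (193,279), and grey flask neck top at (713,391).

```bash
python3 -c "
from h import *
c=np.load('pics/top0.npz');f=lambda u,v,z:ray(c,255+(u+.5)/3.7-.5,140+(v+.5)/3.7-.5,z)
p,q=f(79,264,97),f(308,306,97);print('pins',p,q,(p+q)/2,np.linalg.norm(p-q),np.degrees(np.arctan2(*(p-q)[1::-1])))
a,b=f(108,264,123),f(277,293,123);print('handle',a,b,(a+b)/2,np.degrees(np.arctan2(*(a-b)[1::-1])))
print('plate',(f(75,163,87)+f(352,210,87)+f(312,418,87)+f(36,366,87))/4)
print('jig',(f(98,151,83)+f(332,193,83)+f(290,429,83)+f(54,385,83))/4)
print('neck',f(713,391,148.7),'ball',f(672,411,55.7),'rest',f(648,420,5))
m=[ray(c,u,v,4) for u,v in((128,198),(218,217),(196,310),(104,290))];print('mat',m,np.mean(m,0))
s=np.load('pics/scene0.npz');print(proj(s,(a+b)/2),proj(s,f(713,391,148.7)))
for n,u,v in(('angle',222,306),('turq',155,372),('magn',180,155)):print(n,ray(c,u,v,20))
"
```

```text
pins [569.7  18.   97. ] [ 546.8 -102.9   97. ] [558.25 -42.45  97.  ] 123.04966476996191 79.27451169349355
handle [565.1   1.3 123. ] [549.6 -85.8 123. ] [557.35 -42.25 123.  ] 79.90948311910823
plate [557.975 -42.55   87.   ]
jig [558.55  -42.425  83.   ]
neck [ 495.1 -301.7  148.7] ball [ 494.7 -301.9   55.7] rest [ 494.8 -299.5    5. ]
mat [array([615.7, 341.4,   4. ]), array([573.7, 147.6,   4. ]), array([377.5, 190.1,   4. ]), array([419.5, 384.5,   4. ])] [496.6 265.9   4. ]
[313.8 233.7] [286.6 144.3]
angle [385.6 133.3  20. ]
turq [252.8 267.4  20. ]
magn [705.1 228.3  20. ]
```

```bash
python3 -m creep '[{"hand":1,"spin":10.4},{"hand":1,"spin":10.4},{"hand":1,"spin":10.4},{"hand":1,"spin":10.4},{"hand":1,"spin":10.4}]'
python3 -m creep '[{"hand":1,"spin":10.4},{"hand":1,"spin":10.4},{"hand":1,"spin":10.4}]'
python3 -m creep '[{"hand":1,"tx":-0.033,"ty":0.035},{"hand":1,"tx":-0.033,"ty":0.035},{"hand":1,"tx":-0.033,"ty":0.035},{"hand":1,"tx":-0.033,"ty":0.035},{"hand":1,"tx":-0.033,"ty":0.035}]'
python3 -m creep '[{"hand":1,"tx":-0.033,"ty":0.035},{"hand":1,"tx":-0.033,"ty":0.035},{"hand":1,"tx":-0.033,"ty":0.035},{"hand":1,"tx":-0.033,"ty":0.035},{"hand":1}]'
cat >> h.py <<'E'
def go(x,y,z):
    "rows' tx,ty,tz (m) from the TCP to a world TCP target"
    from scipy.spatial.transform import Rotation as Ro
    o=get_obs(); r=np.array(o['tcp_rot']); d=Ro.from_euler('xyz',r).as_matrix().T@(np.array([x,y,z])-o['tool_pos'])
    print('t',round(o['time'],2),'pos',np.round(o['tool_pos'],1),'rpy',np.degrees(r).round(1),'F',np.round(o['contact_force'],1),'w',round(o['grip_width'],1),'d_mm',d.round(1))
E
python3 -c "from h import *;go(557.6,-42.3,240)"
```

```text
t 0.1 pos [154.4 501.4 240.1] rpy [-179.9   -0.   162.9] F [-0.3  0.2  0. ] w 91.6 d_mm [-545.4 -401.     0.6]invalid input at $[0]: expected keys hand, tx, ty, tz, spin
invalid input at $[0]: expected keys hand, tx, ty, tz, spin
invalid input at $[0]: expected keys hand, tx, ty, tz, spin
invalid input at $[0]: expected keys hand, tx, ty, tz, spin
```

All keys are needed in every row.

```bash
python3 -m creep '[{"hand":1,"tx":0,"ty":0,"tz":0,"spin":10.4},{"hand":1,"tx":0,"ty":0,"tz":0,"spin":10.4},{"hand":1,"tx":0,"ty":0,"tz":0,"spin":10.4},{"hand":1,"tx":0,"ty":0,"tz":0,"spin":10.4},{"hand":1,"tx":0,"ty":0,"tz":0,"spin":10.4}]'
python3 -m creep '[{"hand":1,"tx":0,"ty":0,"tz":0,"spin":10.4},{"hand":1,"tx":0,"ty":0,"tz":0,"spin":10.4},{"hand":1,"tx":0,"ty":0,"tz":0,"spin":10.4}]'
python3 -m creep '[{"hand":1,"tx":-0.033,"ty":0.035,"tz":0,"spin":0},{"hand":1,"tx":-0.033,"ty":0.035,"tz":0,"spin":0},{"hand":1,"tx":-0.033,"ty":0.035,"tz":0,"spin":0},{"hand":1,"tx":-0.033,"ty":0.035,"tz":0,"spin":0},{"hand":1,"tx":-0.033,"ty":0.035,"tz":0,"spin":0}]'
python3 -m creep '[{"hand":1,"tx":-0.033,"ty":0.035,"tz":0,"spin":0},{"hand":1,"tx":-0.033,"ty":0.035,"tz":0,"spin":0},{"hand":1,"tx":-0.033,"ty":0.035,"tz":0,"spin":0},{"hand":1,"tx":-0.033,"ty":0.035,"tz":0,"spin":0},{"hand":1,"tx":0,"ty":0,"tz":0,"spin":0}]'
python3 -c "from h import *;go(557.6,-42.3,240)"
```

```text
time: 0.72
tool_pos: [154.4, 501.5, 240.3]
tcp_rot: [-3.141, 0.001, 1.929]
contact_force: [-0.4, 0.4, -0.1]
grip_width: 91.6
finger_force: 0.0
time: 1.1
tool_pos: [154.4, 501.6, 240.3]
tcp_rot: [-3.141, 0.001, 1.385]
contact_force: [-0.6, -0.1, 0.6]
grip_width: 92.0
finger_force: 0.0
time: 1.72
tool_pos: [297.7, 306.7, 240.5]
tcp_rot: [-3.141, 0.0, 1.391]
contact_force: [1.0, 0.3, 0.2]
grip_width: 92.0
finger_force: 0.0
time: 2.35
tool_pos: [412.5, 150.9, 240.3]
tcp_rot: [-3.141, 0.001, 1.386]
contact_force: [-0.8, 1.6, 0.3]
grip_width: 91.7
finger_force: 0.0
t 2.35 pos [412.5 150.9 240.3] rpy [-180.     0.    79.4] F [-0.8  1.6  0.3] w 91.7 d_mm [-163.3  178.1    0.4]
```

```bash
python3 -m creep '[{"hand":1,"tx":-0.0325,"ty":0.0355,"tz":0,"spin":0},{"hand":1,"tx":-0.0325,"ty":0.0355,"tz":0,"spin":0},{"hand":1,"tx":-0.0325,"ty":0.0355,"tz":0,"spin":0},{"hand":1,"tx":-0.0325,"ty":0.0355,"tz":0,"spin":0},{"hand":1,"tx":-0.0325,"ty":0.0355,"tz":0,"spin":0}]'
python3 -m creep '[{"hand":1,"tx":0,"ty":0,"tz":0.025,"spin":0},{"hand":1,"tx":0,"ty":0,"tz":0.025,"spin":0},{"hand":1,"tx":0,"ty":0,"tz":0.02,"spin":0},{"hand":1,"tx":0,"ty":0,"tz":0,"spin":0}]'
python3 -c "from h import *;go(557.6,-42.3,112);c=snap('wrist','w1');print(proj(c,[557.6,-42.3,123]))"
```

```text
time: 2.98
tool_pos: [557.2, -38.5, 240.5]
tcp_rot: [-3.141, -0.001, 1.392]
contact_force: [1.0, 0.7, -0.1]
grip_width: 91.8
finger_force: 0.0
time: 3.48
tool_pos: [555.5, -37.2, 169.1]
tcp_rot: [-3.137, -0.0, 1.392]
contact_force: [-0.1, -0.9, 0.9]
grip_width: 91.9
finger_force: 0.0
t 3.48 pos [555.5 -37.2 169.1] rpy [-179.8   -0.    79.7] F [-0.1 -0.9  0.9] w 91.9 d_mm [-4.7  3.2 57.1]
[324.7 289.1]
```

View pics/w1.png

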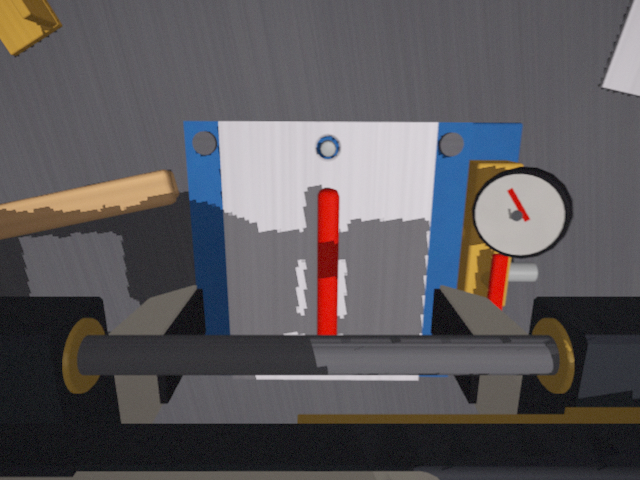

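The wrist view shows the red handle straight between the fingers, running from (328,190) down to about (327,335). The near pin is at (328,147). The handle is about 1 mm further along +ty than my estimate.

```bash
python3 -m creep '[{"hand":1,"tx":-0.0045,"ty":0.0045,"tz":0,"spin":0},{"hand":1,"tx":0,"ty":0,"tz":0.02,"spin":0},{"hand":1,"tx":0,"ty":0,"tz":0.02,"spin":0},{"hand":1,"tx":0,"ty":0,"tz":0.017,"spin":0},{"hand":1,"tx":0,"ty":0,"tz":0,"spin":0}]'
python3 -m creep '[{"hand":0,"tx":0,"ty":0,"tz":0,"spin":0},{"hand":0,"tx":0,"ty":0,"tz":0,"spin":0},{"hand":0,"tx":0,"ty":0,"tz":0,"spin":0},{"hand":0,"tx":0,"ty":0,"tz":0,"spin":0},{"hand":0,"tx":0,"ty":0,"tz":0,"spin":0}]'
python3 -c "from h import *;go(557.6,-42.3,240)"
```

```text
time: 4.15
tool_pos: [560.3, -43.8, 113.5]
tcp_rot: [-3.141, -0.0, 1.391]
contact_force: [0.3, 0.6, -0.4]
grip_width: 91.9
finger_force: 0.0
time: 4.78
tool_pos: [560.4, -43.7, 113.8]
tcp_rot: [3.142, -0.0, 1.391]
contact_force: [0.7, 0.1, -0.3]
grip_width: 46.3
finger_force: 0.0
t 4.78 pos [560.4 -43.7 113.8] rpy [180.   -0.   79.7] F [ 0.7  0.1 -0.3] w 46.3 d_mm [   0.9   -3.  -126.2]
```

```bash
python3 -m creep '[{"hand":0,"tx":0.001,"ty":-0.0015,"tz":0.001,"spin":0},{"hand":0,"tx":0,"ty":0,"tz":0,"spin":0},{"hand":0,"tx":0,"ty":0,"tz":0,"spin":0},{"hand":0,"tx":0,"ty":0,"tz":0,"spin":0},{"hand":0,"tx":0,"ty":0,"tz":0,"spin":0}]'
python3 -m creep '[{"hand":0,"tx":0,"ty":0,"tz":0,"spin":0},{"hand":0,"tx":0,"ty":0,"tz":0,"spin":0}]'
```

```text
time: 5.4
tool_pos: [559.1, -42.5, 112.7]
tcp_rot: [-3.142, -0.0, 1.391]
contact_force: [-0.5, -0.1, 0.5]
grip_width: 9.8
finger_force: 30.0
time: 5.65
tool_pos: [559.1, -42.5, 112.7]
tcp_rot: [-3.142, -0.0, 1.391]
contact_force: [-0.3, -0.3, 0.3]
grip_width: 9.9
finger_force: 30.0
```

Gripped, with the fingers stopped at the 10 mm handle width. Next I lift straight up.

```bash
python3 -m creep '[{"hand":0,"tx":0,"ty":0,"tz":-0.008,"spin":0},{"hand":0,"tx":0,"ty":0,"tz":-0.01,"spin":0},{"hand":0,"tx":0,"ty":0,"tz":-0.015,"spin":0},{"hand":0,"tx":0,"ty":0,"tz":-0.02,"spin":0},{"hand":0,"tx":0,"ty":0,"tz":-0.02,"spin":0}]'
python3 -m creep '[{"hand":0,"tx":0,"ty":0,"tz":-0.015,"spin":0},{"hand":0,"tx":0,"ty":0,"tz":0,"spin":0}]'
python3 -c "from h import *;go(496.6,265.9,190)"
```

```text
time: 6.28
tool_pos: [559.2, -42.5, 187.3]
tcp_rot: [3.141, -0.0, 1.391]
contact_force: [0.6, 0.5, -3.5]
grip_width: 9.4
finger_force: 30.0
time: 6.52
tool_pos: [559.7, -42.7, 202.3]
tcp_rot: [3.139, 0.0, 1.391]
contact_force: [0.6, -0.2, -4.1]
grip_width: 10.1
finger_force: 30.0
t 6.53 pos [559.7 -42.7 202.3] rpy [179.8   0.   79.7] F [ 0.6 -0.2 -4.1] w 10.1 d_mm [ 292.3 -117.4   11.9]
```

```bash
python3 -m creep '[{"hand":0,"tx":0.012,"ty":-0.005,"tz":0,"spin":0},{"hand":0,"tx":0.024,"ty":-0.01,"tz":0,"spin":0},{"hand":0,"tx":0.024,"ty":-0.01,"tz":0,"spin":0},{"hand":0,"tx":0.024,"ty":-0.01,"tz":0,"spin":0},{"hand":0,"tx":0.024,"ty":-0.01,"tz":0,"spin":0}]'
python3 -m creep '[{"hand":0,"tx":0.024,"ty":-0.01,"tz":0,"spin":0},{"hand":0,"tx":0.024,"ty":-0.01,"tz":0,"spin":0},{"hand":0,"tx":0.024,"ty":-0.01,"tz":0,"spin":0},{"hand":0,"tx":0.024,"ty":-0.01,"tz":0,"spin":0},{"hand":0,"tx":0.024,"ty":-0.01,"tz":0,"spin":0}]'
python3 -m creep '[{"hand":0,"tx":0.024,"ty":-0.01,"tz":0,"spin":0},{"hand":0,"tx":0.024,"ty":-0.008,"tz":0,"spin":0},{"hand":0,"tx":0.016,"ty":-0.004,"tz":0,"spin":0},{"hand":0,"tx":0,"ty":0,"tz":0,"spin":0}]'
python3 -c "from h import *;go(496.6,265.9,33);snap('top','top1')"
```

```text
time: 7.15
tool_pos: [533.0, 73.4, 199.7]
tcp_rot: [-3.139, 0.0, 1.391]
contact_force: [-0.3, 1.0, -3.6]
grip_width: 9.7
finger_force: 30.0
time: 7.78
tool_pos: [505.2, 200.2, 199.7]
tcp_rot: [-3.139, 0.001, 1.391]
contact_force: [0.8, -0.0, -3.0]
grip_width: 9.6
finger_force: 30.0
time: 8.28
tool_pos: [495.7, 266.7, 200.1]
tcp_rot: [-3.141, 0.0, 1.393]
contact_force: [0.2, 1.1, -3.0]
grip_width: 9.4
finger_force: 30.0
t 8.28 pos [495.7 266.7 200.1] rpy [-179.9    0.    79.8] F [ 0.2  1.1 -3. ] w 9.4 d_mm [ -0.5   1.2 167.1]
```

View pics/top1.png

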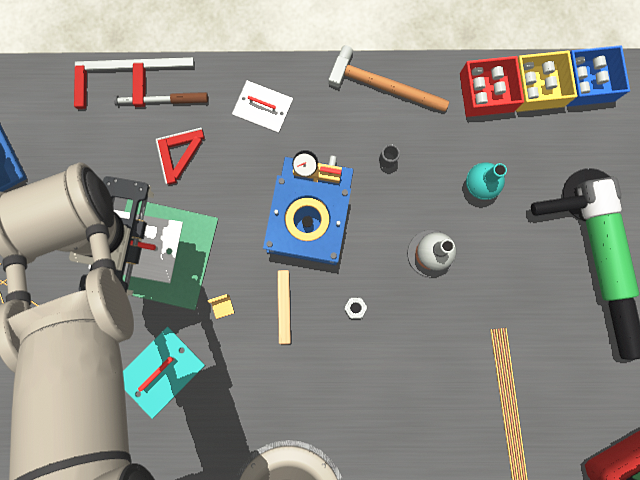

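The cover hangs over the mat at about (160,245), and the jig is open with the ring's centre near (307,219). I lower the cover gently.

```bash
python3 -m creep '[{"hand":0,"tx":0,"ty":0.001,"tz":0.02,"spin":0},{"hand":0,"tx":0,"ty":0,"tz":0.03,"spin":0},{"hand":0,"tx":0,"ty":0,"tz":0.03,"spin":0},{"hand":0,"tx":0,"ty":0,"tz":0.03,"spin":0},{"hand":0,"tx":0,"ty":0,"tz":0.03,"spin":0}]'
python3 -m creep '[{"hand":0,"tx":0,"ty":0,"tz":0.015,"spin":0},{"hand":0,"tx":0,"ty":0,"tz":0.006,"spin":0},{"hand":0,"tx":0,"ty":0,"tz":0,"spin":0}]'
python3 -m creep '[{"hand":0,"tx":0,"ty":0,"tz":0.003,"spin":0},{"hand":0,"tx":0,"ty":0,"tz":0.002,"spin":0},{"hand":0,"tx":0,"ty":0,"tz":0,"spin":0}]'
python3 -c "from h import *;go(496.6,265.9,33)"
```

```text
time: 8.95
tool_pos: [497.6, 264.4, 59.9]
tcp_rot: [3.141, 0.0, 1.389]
contact_force: [0.2, -0.1, -2.4]
grip_width: 9.7
finger_force: 30.0
time: 9.32
tool_pos: [497.7, 265.5, 40.2]
tcp_rot: [3.141, -0.0, 1.39]
contact_force: [-0.0, 0.1, -2.8]
grip_width: 10.0
finger_force: 30.0
time: 9.7
tool_pos: [497.3, 265.6, 34.9]
tcp_rot: [3.141, -0.0, 1.391]
contact_force: [-0.1, -0.4, -3.4]
grip_width: 9.9
finger_force: 30.0
t 9.7 pos [497.3 265.6  34.9] rpy [180.   -0.   79.7] F [-0.1 -0.4 -3.4] w 9.9 d_mm [ 0.2 -0.7  1.9]
```

```bash
python3 -m creep '[{"hand":0,"tx":0,"ty":0,"tz":0.001,"spin":0},{"hand":0,"tx":0,"ty":0,"tz":0.0005,"spin":0},{"hand":0,"tx":0,"ty":0,"tz":0,"spin":0}]'
```

```text
time: 10.07
tool_pos: [497.4, 265.6, 33.7]
tcp_rot: [3.141, -0.0, 1.391]
contact_force: [-1.5, -1.1, 3.1]
grip_width: 9.4
finger_force: 30.0
```

The force has reversed, so the plate is down. I release it, open wide enough to clear, then rise.

```bash
python3 -m creep '[{"hand":0.6,"tx":0,"ty":0,"tz":0,"spin":0},{"hand":0.6,"tx":0,"ty":0,"tz":0,"spin":0},{"hand":0.6,"tx":0,"ty":0,"tz":0,"spin":0},{"hand":0.6,"tx":0,"ty":0,"tz":0,"spin":0},{"hand":0.6,"tx":0,"ty":0,"tz":-0.02,"spin":0}]'
python3 -m creep '[{"hand":0.6,"tx":0,"ty":0,"tz":-0.04,"spin":0},{"hand":0.6,"tx":0,"ty":0,"tz":-0.05,"spin":0},{"hand":0.6,"tx":0,"ty":0,"tz":-0.06,"spin":0},{"hand":0.6,"tx":0,"ty":0,"tz":-0.06,"spin":0},{"hand":0.6,"tx":0,"ty":0,"tz":0,"spin":0}]'
python3 -c "from h import *;go(494.9,-301.8,250)"
```

```text
time: 10.7
tool_pos: [496.2, 265.2, 52.1]
tcp_rot: [-3.139, 0.002, 1.391]
contact_force: [-0.5, 0.2, 0.6]
grip_width: 53.2
finger_force: 0.0
time: 11.32
tool_pos: [499.3, 266.4, 268.7]
tcp_rot: [3.132, -0.006, 1.391]
contact_force: [-0.1, 0.3, -0.1]
grip_width: 55.3
finger_force: 0.0
t 11.32 pos [499.3 266.4 268.7] rpy [179.5  -0.3  79.7] F [-0.1  0.3 -0.1] w 55.3 d_mm [-559.9   97.3   16.4]
```

```bash
python3 -m creep '[{"hand":0.6,"tx":-0.03,"ty":0.008,"tz":0,"spin":0},{"hand":0.6,"tx":-0.048,"ty":0.008,"tz":0,"spin":0},{"hand":0.6,"tx":-0.048,"ty":0.008,"tz":0,"spin":0},{"hand":0.6,"tx":-0.048,"ty":0.008,"tz":0,"spin":0},{"hand":0.6,"tx":-0.048,"ty":0.008,"tz":0,"spin":0}]'
python3 -m creep '[{"hand":0.6,"tx":-0.048,"ty":0.008,"tz":0,"spin":0},{"hand":0.6,"tx":-0.048,"ty":0.008,"tz":0,"spin":0},{"hand":0.6,"tx":-0.048,"ty":0.008,"tz":0,"spin":0},{"hand":0.6,"tx":-0.048,"ty":0.008,"tz":0,"spin":0},{"hand":0.6,"tx":-0.048,"ty":0.008,"tz":0,"spin":0}]'
python3 -m creep '[{"hand":0.6,"tx":-0.048,"ty":0.008,"tz":0,"spin":0},{"hand":0.6,"tx":-0.04,"ty":0.008,"tz":0,"spin":0},{"hand":0.6,"tx":0,"ty":0,"tz":0,"spin":0}]'
python3 -c "from h import *;go(494.9,-301.8,220);c=snap('wrist','w2');print(proj(c,[494.9,-301.8,148.7]))
t=snap('top','top2')
a=cv2.resize(t['color'][150:320,95:365,::-1],None,fx=2.9,fy=2.9,interpolation=cv2.INTER_CUBIC);cv2.imwrite('pics/crop2.png',a)"
```

```text
time: 11.95
tool_pos: [496.2, 38.5, 262.2]
tcp_rot: [-3.14, 0.0, 1.391]
contact_force: [0.5, 0.1, -0.2]
grip_width: 54.7
finger_force: 0.0
time: 12.58
tool_pos: [492.6, -204.7, 262.1]
tcp_rot: [-3.14, -0.001, 1.391]
contact_force: [0.3, 0.2, 0.5]
grip_width: 54.9
finger_force: 0.0
time: 12.95
tool_pos: [492.4, -295.2, 261.4]
tcp_rot: [-3.14, -0.001, 1.387]
contact_force: [0.2, 0.8, -0.7]
grip_width: 55.2
finger_force: 0.0
t 12.95 pos [ 492.4 -295.2  261.4] rpy [-179.9   -0.    79.5] F [ 0.2  0.8 -0.7] w 55.2 d_mm [-6.1  3.8 41.4]
[324.  251.1]
```

View pics/w2.png

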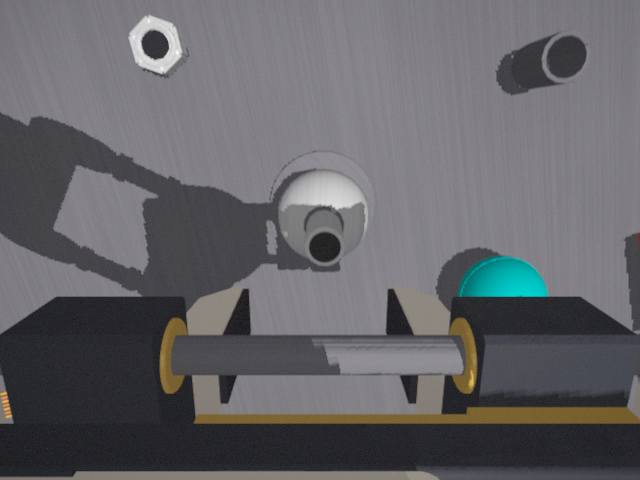

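View pics/crop2.png

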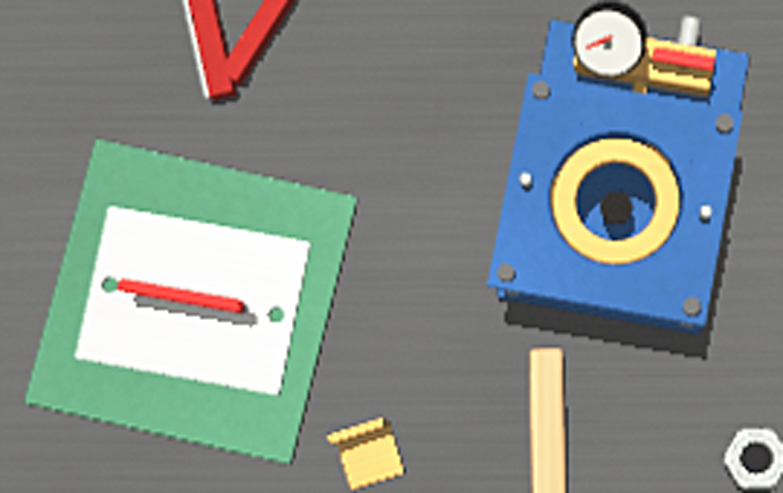

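The cover lies flat and wholly on the mat. The wrist view shows the steel neck top at (325,246), against a prediction of (324,251). The turquoise flask stands well to the side at (505,280). I compute the neck and ring centres.

```bash
python3 -c "
from h import *
w=np.load('pics/w2.npz');n=ray(w,325,246,148.7);print('neck',n);go(n[0],n[1],116.7)
c=np.load('pics/top2.npz');f=lambda u,v,z:ray(c,95+(u+.5)/2.9-.5,150+(v+.5)/2.9-.5,z)
print('ring',f(616,201,73),'seal',f(616,208,43),'pins',(f(527,179,97)+f(706,211,97))/2,'turq',ray(c,500,170,135))"
```

```text
neck [ 496.1 -298.7  148.7]
t 13.05 pos [ 492.7 -292.4  262. ] rpy [-1.799e+02 -1.000e-01  7.960e+01] F [ 0.3  0.1 -0.1] w 55.1 d_mm [ -5.8   4.7 145.3]
ring [557.5 -42.7  73. ] seal [557.3 -42.4  43. ] pins [557.75 -43.1   97.  ] turq [ 640.1 -409.5  135. ]
```

```bash
python3 -m creep '[{"hand":0.6,"tx":-0.007,"ty":0.004,"tz":0.02,"spin":0},{"hand":0.6,"tx":0,"ty":0,"tz":0.035,"spin":0},{"hand":0.6,"tx":0,"ty":0,"tz":0.035,"spin":0},{"hand":0.6,"tx":0,"ty":0,"tz":0.035,"spin":0},{"hand":0.6,"tx":0,"ty":0,"tz":0.018,"spin":0}]'
python3 -m creep '[{"hand":0.6,"tx":0,"ty":0,"tz":0,"spin":0},{"hand":0.6,"tx":0,"ty":0,"tz":0,"spin":0}]'
python3 -c "from h import *;go(495.5,-300.3,117);c=snap('wrist','w3');cv2.imwrite('pics/w3c.png',cv2.resize(c['color'][180:420,160:480,::-1],None,fx=2.4,fy=2.4));print(proj(c,[495.5,-300.3,148.7]))"
```

```text
time: 13.68
tool_pos: [495.2, -298.0, 118.1]
tcp_rot: [-3.139, -0.002, 1.392]
contact_force: [0.1, 0.1, -0.8]
grip_width: 54.7
finger_force: 0.0
time: 13.92
tool_pos: [496.5, -299.9, 121.2]
tcp_rot: [3.14, 0.0, 1.392]
contact_force: [0.4, 0.2, -0.4]
grip_width: 55.1
finger_force: 0.0
t 13.93 pos [ 496.5 -299.9  121.2] rpy [179.9   0.   79.7] F [ 0.4  0.2 -0.4] w 55.1 d_mm [-0.6 -0.9  4.2]
[316.  367.4]
```

View pics/w3c.png

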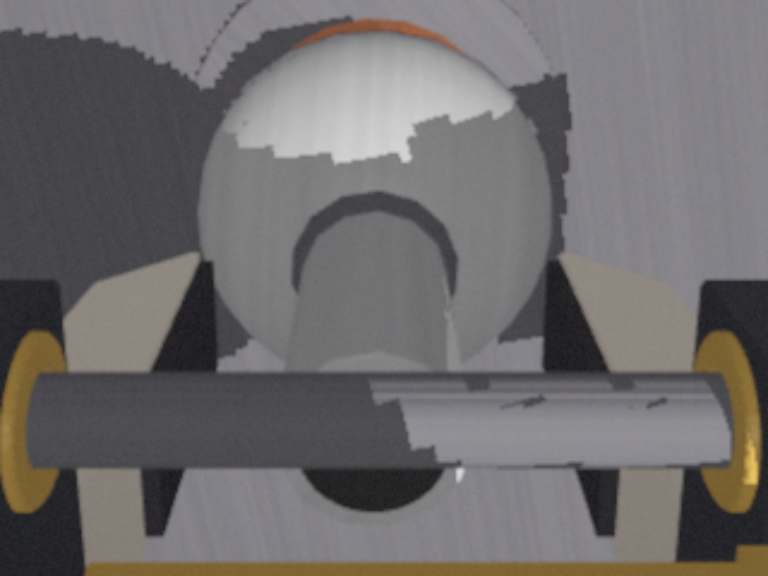

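The neck is about 1 mm to the left of the finger midpoint (crop 373 against 379), otherwise well between the pads. I correct that, lower 4 mm and close.

```bash
python3 -m creep '[{"hand":0.6,"tx":0.0005,"ty":-0.001,"tz":0.004,"spin":0},{"hand":0.6,"tx":0,"ty":0,"tz":0,"spin":0},{"hand":0,"tx":0,"ty":0,"tz":0,"spin":0},{"hand":0,"tx":0,"ty":0,"tz":0,"spin":0},{"hand":0,"tx":0,"ty":0,"tz":0,"spin":0}]'
python3 -m creep '[{"hand":0,"tx":0,"ty":0,"tz":0,"spin":0},{"hand":0,"tx":0,"ty":0,"tz":0,"spin":0},{"hand":0,"tx":0,"ty":0,"tz":0,"spin":0}]'
python3 -c "from h import *;go(495.5,-300.3,117);print(get_obs()['moment'],get_obs()['finger_force'])"
```

```text
time: 14.6
tool_pos: [495.0, -299.7, 116.2]
tcp_rot: [3.141, -0.0, 1.391]
contact_force: [-0.7, 0.5, -0.4]
grip_width: 29.7
finger_force: 0.0
time: 14.98
tool_pos: [495.2, -299.8, 116.3]
tcp_rot: [3.141, 0.0, 1.391]
contact_force: [1.0, -0.3, -0.4]
grip_width: 25.4
finger_force: 30.0
t 14.97 pos [ 495.2 -299.8  116.3] rpy [180.    0.   79.7] F [ 1.  -0.3 -0.4] w 25.4 d_mm [-0.5  0.4 -0.7]
[-0.17561998 -0.25898097  0.03159374] 29.996065199375153
```

Gripped at 25.4 mm, as expected for the neck. I lift slowly.

```bash
python3 -m creep '[{"hand":0,"tx":0,"ty":0,"tz":-0.006,"spin":0},{"hand":0,"tx":0,"ty":0,"tz":-0.012,"spin":0},{"hand":0,"tx":0,"ty":0,"tz":-0.02,"spin":0},{"hand":0,"tx":0,"ty":0,"tz":-0.025,"spin":0},{"hand":0,"tx":0,"ty":0,"tz":-0.025,"spin":0}]'
python3 -m creep '[{"hand":0,"tx":0,"ty":0,"tz":-0.025,"spin":0},{"hand":0,"tx":0,"ty":0,"tz":-0.012,"spin":0},{"hand":0,"tx":0,"ty":0,"tz":0,"spin":0}]'
python3 -c "from h import *;go(557.8,-42.6,235)"
```

```text
time: 15.6
tool_pos: [494.7, -299.6, 205.5]
tcp_rot: [-3.141, -0.0, 1.391]
contact_force: [0.5, -0.2, -3.4]
grip_width: 25.5
finger_force: 30.0
time: 15.98
tool_pos: [495.1, -299.8, 241.9]
tcp_rot: [3.14, 0.001, 1.391]
contact_force: [-0.5, -0.4, -3.6]
grip_width: 25.6
finger_force: 30.0
t 15.97 pos [ 495.1 -299.8  241.9] rpy [179.9   0.   79.7] F [-0.5 -0.4 -3.6] w 25.6 d_mm [264.3  15.6   6.8]
```

```bash
python3 -m creep '[{"hand":0,"tx":0.012,"ty":0.001,"tz":0,"spin":0},{"hand":0,"tx":0.022,"ty":0.0015,"tz":0,"spin":0},{"hand":0,"tx":0.025,"ty":0.0015,"tz":0,"spin":0},{"hand":0,"tx":0.025,"ty":0.0015,"tz":0,"spin":0},{"hand":0,"tx":0.025,"ty":0.0015,"tz":0,"spin":0}]'
python3 -m creep '[{"hand":0,"tx":0.025,"ty":0.0015,"tz":0,"spin":0},{"hand":0,"tx":0.025,"ty":0.0015,"tz":0,"spin":0},{"hand":0,"tx":0.025,"ty":0.0015,"tz":0,"spin":0},{"hand":0,"tx":0.025,"ty":0.0015,"tz":0,"spin":0},{"hand":0,"tx":0.025,"ty":0.0015,"tz":0,"spin":0}]'
python3 -m creep '[{"hand":0,"tx":0.018,"ty":0.001,"tz":0,"spin":0},{"hand":0,"tx":0.012,"ty":0,"tz":0,"spin":0},{"hand":0,"tx":0,"ty":0,"tz":0,"spin":0},{"hand":0,"tx":0,"ty":0,"tz":0,"spin":0}]'
python3 -c "from h import *;go(557.8,-42.6,180)"
```

```text
time: 16.6
tool_pos: [521.5, -191.1, 240.6]
tcp_rot: [-3.14, -0.001, 1.392]
contact_force: [0.1, -0.4, -3.6]
grip_width: 25.7
finger_force: 30.0
time: 17.23
tool_pos: [550.8, -69.5, 240.6]
tcp_rot: [-3.14, -0.001, 1.392]
contact_force: [0.7, -0.4, -3.0]
grip_width: 25.4
finger_force: 30.0
time: 17.73
tool_pos: [557.4, -43.3, 241.1]
tcp_rot: [-3.141, 0.0, 1.39]
contact_force: [0.5, -0.3, -3.4]
grip_width: 25.7
finger_force: 30.0
t 17.73 pos [557.4 -43.3 241.1] rpy [-180.     0.    79.7] F [ 0.5 -0.3 -3.4] w 25.7 d_mm [ 0.8  0.3 61.1]
```

```bash
python3 -m creep '[{"hand":0,"tx":0.001,"ty":0.0005,"tz":0.015,"spin":0},{"hand":0,"tx":0,"ty":0,"tz":0.025,"spin":0},{"hand":0,"tx":0,"ty":0,"tz":0.02,"spin":0},{"hand":0,"tx":0,"ty":0,"tz":0.01,"spin":0},{"hand":0,"tx":0,"ty":0,"tz":0.005,"spin":0}]'
python3 -m creep '[{"hand":0,"tx":0,"ty":0,"tz":0,"spin":0},{"hand":0,"tx":0,"ty":0,"tz":0,"spin":0}]'
python3 -c "
from h import *
go(558,-42.6,159.6)
c=snap('scene','s3');cv2.imwrite('pics/s3c.png',cv2.resize(c['color'][150:310,240:380,::-1],None,fx=3.7,fy=3.7,interpolation=cv2.INTER_CUBIC))"
```

```text
time: 18.35
tool_pos: [558.0, -42.1, 165.5]
tcp_rot: [-3.141, -0.0, 1.39]
contact_force: [-0.2, 0.8, -3.1]
grip_width: 25.4
finger_force: 30.0
time: 18.6
tool_pos: [558.6, -42.0, 166.9]
tcp_rot: [3.14, -0.0, 1.391]
contact_force: [-0.1, -0.3, -4.3]
grip_width: 25.7
finger_force: 30.0
t 18.6 pos [558.6 -42.  166.9] rpy [179.9  -0.   79.7] F [-0.1 -0.3 -4.3] w 25.7 d_mm [-0.7 -0.5  7.3]
```

View pics/s3c.png

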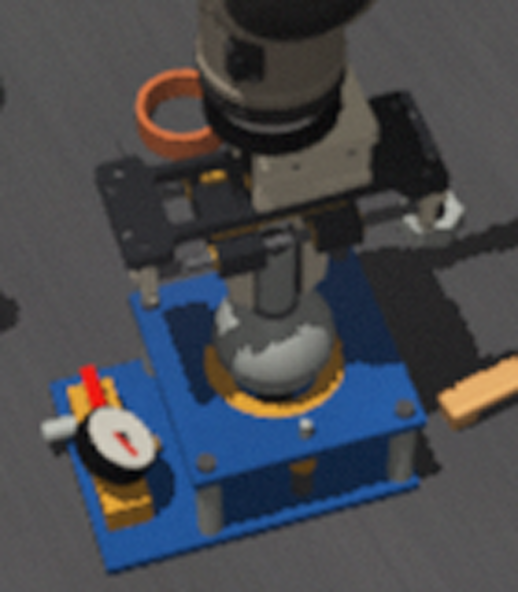

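The scene crop shows the flask upright, with its ball (275,345) centred over the brass ring (275,370). I lower it gently while watching the forces.

```bash
python3 -m creep '[{"hand":0,"tx":-0.0005,"ty":-0.0005,"tz":0.003,"spin":0},{"hand":0,"tx":0,"ty":0,"tz":0.003,"spin":0},{"hand":0,"tx":0,"ty":0,"tz":0,"spin":0}]'
python3 -m creep '[{"hand":0,"tx":0,"ty":0,"tz":0.0015,"spin":0},{"hand":0,"tx":0,"ty":0,"tz":0.0015,"spin":0},{"hand":0,"tx":0,"ty":0,"tz":0,"spin":0}]'
python3 -m creep '[{"hand":0,"tx":0,"ty":0,"tz":0.0015,"spin":0},{"hand":0,"tx":0,"ty":0,"tz":0.0015,"spin":0},{"hand":0,"tx":0,"ty":0,"tz":0,"spin":0}]'
```

```text
time: 19.02
tool_pos: [557.9, -42.1, 160.5]
tcp_rot: [3.141, -0.0, 1.391]
contact_force: [-0.4, 0.9, -0.8]
grip_width: 25.4
finger_force: 30.0
time: 19.4
tool_pos: [557.9, -42.2, 157.4]
tcp_rot: [3.141, -0.0, 1.391]
contact_force: [0.9, 1.0, 0.1]
grip_width: 25.4
finger_force: 30.0
time: 19.77
tool_pos: [557.8, -42.2, 154.3]
tcp_rot: [3.141, -0.0, 1.391]
contact_force: [0.8, 1.5, 2.8]
grip_width: 25.3
finger_force: 30.0
```

The ring is moving and the lateral force is small. I press on with a slight +tx correction.

```bash
python3 -m creep '[{"hand":0,"tx":0.0005,"ty":0,"tz":0.002,"spin":0},{"hand":0,"tx":0,"ty":0,"tz":0.002,"spin":0},{"hand":0,"tx":0,"ty":0,"tz":0.002,"spin":0},{"hand":0,"tx":0,"ty":0,"tz":0,"spin":0}]'
python3 -m creep '[{"hand":0,"tx":0,"ty":0,"tz":0.001,"spin":0},{"hand":0,"tx":0,"ty":0,"tz":0.001,"spin":0},{"hand":0,"tx":0,"ty":0,"tz":0,"spin":0}]'
python3 -m creep '[{"hand":0,"tx":0,"ty":0,"tz":0.001,"spin":0},{"hand":0,"tx":0,"ty":0,"tz":0,"spin":0},{"hand":0,"tx":0,"ty":0,"tz":0,"spin":0}]'
```

```text
time: 20.27
tool_pos: [557.9, -41.9, 148.3]
tcp_rot: [3.141, -0.0, 1.391]
contact_force: [1.4, 0.5, 5.3]
grip_width: 25.6
finger_force: 30.0
time: 20.65
tool_pos: [557.9, -41.8, 146.5]
tcp_rot: [3.141, -0.0, 1.391]
contact_force: [1.9, 1.7, 6.2]
grip_width: 25.4
finger_force: 30.0
time: 21.02
tool_pos: [558.0, -41.7, 145.7]
tcp_rot: [3.141, -0.0, 1.391]
contact_force: [1.2, 2.3, 5.9]
grip_width: 25.8
finger_force: 30.0
```

```bash
python3 -m creep '[{"hand":0,"tx":0,"ty":0,"tz":0.001,"spin":0},{"hand":0,"tx":0,"ty":0,"tz":0,"spin":0},{"hand":0,"tx":0,"ty":0,"tz":0,"spin":0}]'
python3 -m creep '[{"hand":0,"tx":0,"ty":0,"tz":0.001,"spin":0},{"hand":0,"tx":0,"ty":0,"tz":0,"spin":0},{"hand":0,"tx":0,"ty":0,"tz":0,"spin":0}]'
```

```text
time: 21.4
tool_pos: [558.1, -41.7, 145.0]
tcp_rot: [3.14, -0.0, 1.391]
contact_force: [0.9, 2.8, 8.9]
grip_width: 25.7
finger_force: 30.0
time: 21.78
tool_pos: [558.1, -41.7, 144.3]
tcp_rot: [3.14, -0.0, 1.391]
contact_force: [1.6, 2.7, 10.8]
grip_width: 25.4
finger_force: 30.0
```

The stiffness has risen to about 3 N/mm, so the foot is on the seal. A little more push will make it firm.

```bash
python3 -m creep '[{"hand":0,"tx":0.0005,"ty":0,"tz":0.0007,"spin":0},{"hand":0,"tx":0,"ty":0,"tz":0,"spin":0},{"hand":0,"tx":0,"ty":0,"tz":0,"spin":0},{"hand":0,"tx":0,"ty":0,"tz":0,"spin":0},{"hand":0,"tx":0,"ty":0,"tz":0,"spin":0}]'
python3 -c "
from h import *
c=snap('scene','s4');cv2.imwrite('pics/s4c.png',cv2.resize(c['color'][150:310,240:380,::-1],None,fx=3.7,fy=3.7,interpolation=cv2.INTER_CUBIC))"
```

```text
time: 22.4
tool_pos: [558.2, -41.5, 143.9]
tcp_rot: [3.14, 0.0, 1.391]
contact_force: [0.1, 2.1, 13.1]
grip_width: 25.1
finger_force: 30.0
```

View pics/s4c.png

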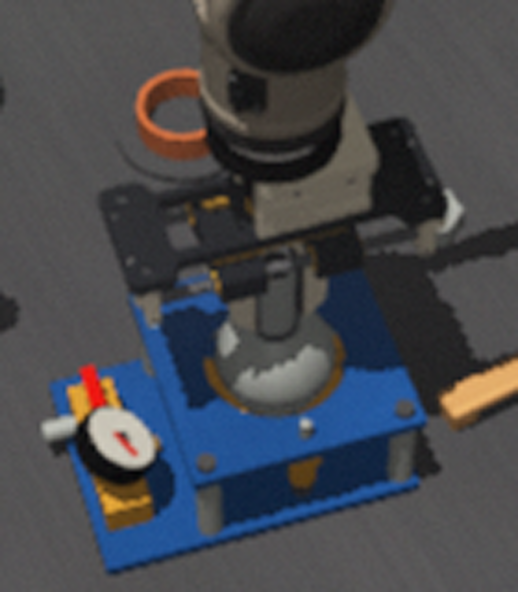

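The flask stands upright with its ball at (278,365), sunk through the opening with the ring pressed down. It is held at about 13 N downward, so I hand in.

```bash
python3 -c "from h import *;print(close_job())"
```

```text
the job is handed in; nothing more can be done
None
```

I laid the cover flat on the green mat and let go of it, then set the steel flask in the brass ring and handed in with it held pressed onto the seal at about 13 N; the run took about 22 s, and the result of the judging was not shown.

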